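# Put the craft things away in their boxes

## Robot

A 6-joint arm with a two-finger parallel gripper is mounted at the origin on a cart in front of the work surface, level with it; the furniture and walls round the work are solid. World frame = base frame: x ahead of the robot, y to its left, z up, the work surface at z = 0. Lengths are in mm, angles in rad, forces in N, time in s.
With the tool pointing down it reaches from about 300 to 775 mm from the base axis. Payload 14.6 kg.
Tool frame: the origin (TCP) lies between the finger pads; the fingertips stand ahead of it and the grasp point (between the pads) lies 11 mm behind it (manip.finger_overhang is the z of the fingertips in the tool frame, in mm); z points along the fingers, y is the line along which they close (so a half turn about z gives the same grasp; the last joint's range is limited). The gripper opens to 94 mm and grips with 3 to 60 N. Pads are 16 mm wide; open, the fingers measure 119 mm over their backs; the gripper's body (75 mm by 177 mm) begins 78 mm behind the grasp point.
Start: joints at [-1.408, 0.3, 1.521, -0, 1.321, -0.067], TCP at [125.274, -535.533, 213.446] pointing down, gripper open.
Joint ranges: [-3.03, 3.03], [-0.79, 2.21], [0.23, 2.52], [-1.04, 4.18], [0, 3.07], [-2.55, 2.55]. Speed limits (rad/s): [2.22, 2.22, 2.57, 3.14, 3.14, 3.14].

## Interface

Orientations are given as [roll, pitch, yaw] about the fixed x, y, z axes, in that order (R = Rz(yaw) Ry(pitch) Rx(roll)).
In Python, from cell import manip gives the robot as it stands.
- The arm moves only by the tool jog_arm, never from a script. Its argument "series" is a list of rows, each a list of 7 numbers: the shift along the world's x, y, z as a fraction of full scale, then the turn, a rotation vector about the world's x, y, z as a fraction of full scale, then the closure, from 0 (fully open) to 1 (shut). In form: [[dx, dy, dz, wx, wy, wz, fingers], ...]. A call has 1 to 8 rows; each row is the pose to reach, as a shift and turn from the pose commanded when the call began; what a row does not reach only later rows make up. Full scale, the value 1, is 120 mm for a shift and 90 degrees for a turn. A row lasts 1/12 s, in which the tool goes at most 41.7 mm and 7.16 degrees, less where a joint would pass 70% of its speed; a pose out of reach is approached as far as the arm can. A call with a number of a shift or a turn outside -1 to 1 is refused whole. A call with a gripper value outside its range is refused whole. The fingers move at their own pace and stop on an object; "grip_force" is the grip in N (left out, the last holds). Time passes only in rows, so rows that repeat a pose let the fingers close. It gives the time, the measured TCP pose, the force, the opening and the grip force at its end, in the units of the state.
- manip.read_state(): the state, without advancing time (a new reading comes with each control period).
- manip.camera(name): name is "scene" or "side" or "wrist"; returns a dict with "frame" (480x640x3 uint8, red, green, blue), "vfov" (degrees; the focal length in pixels is half the picture's height over the tangent of half this angle, whatever the lens; pixels are square), "cx", "cy" (the principal point, pixels), "R" (3x3) and "t" (3): a world point X has camera coordinates R X + t; the wrist camera has in their place "hand_eye" (4x4, takes a point from camera to tool coordinates, whose origin is the TCP and whose axes are the flange's). Camera axes: x right, y down, z forward; pixel columns grow to the right and rows downward; lengths in mm; the calibration is good to about 2 mm. A picture is of the moment at which its call begins: read the wrist's pose just before it. There is no depth.
- manip.sign_off(): hands the job in; it is judged then, once.
The state is a dict: "clock": time; "joints": joint angles; "qd": joint speeds; "effort": joint torques, N m; "eef_pos": TCP position; "eef_rot": TCP orientation; "wrist_force": force on the tool from outside, world axes, zero at the start; "moment": the same for the moment, N m; "finger_gap": finger opening in mm; "finger_force": force on a finger pad.
Only numpy, scipy, OpenCV 4.12 (cv2) and the standard library are available. Lean on these libraries where they do the work, as an engineer would, in place of code of your own. Each camera call takes 0.05 s, during which the arm holds its last target. There are 200 camera calls.

## Task

Sort the loose craft things into the boxes where they belong. Swing the flap of the spool box up by its fin until it stands open past upright, leave it open, and stand both thread spools upright inside the box; lay the two wooden slats flat in the wide low tray, and stand the hand stamp upright in the small square tray.

Things in the scene. Friction and masses are not known exactly. Their poses are not given: they have to be found in the camera images.
- spool_a: thread spool standing upright: white flanges, wound with red thread, 38 mm high, 28 mm diameter. A thread tail lies to one side, so the spool's axis is 8 mm from the body origin along the body's +x; origin at the height of the underside, z up.
- spool_b: thread spool standing upright, same shape and size as spool_a but wound with yellow thread; its axis too is 8 mm from the origin along the body's +x; origin at the height of the underside, z up.
- slat_a: small plain wooden slat (half of a clothes peg) lying flat, 15 x 72 x 12 mm: 72 mm long along its own y, 15 mm wide along its x, 12 mm high; origin at the centre of its underside.
- slat_b: second wooden slat, the same as slat_a.
- stamp: wooden hand stamp standing upright: rectangular foot 34 (x) x 50 (y) mm, 24 mm high, with a round handle of 25 mm diameter on its centre up to 57 mm height; origin at the centre of the underside.
- spool_box: light wooden spool box, fixed, 94 (x) x 150 (y) x 50 mm high, walls and floor 5 mm thick, closed on top by a thin wooden flap; origin at the centre of the underside. The flap is hinged along the box's y at its +x (far) rim; its dark grip fin is near the -x side.
- low_tray: wide low open wooden tray, fixed, 110 (x) x 150 (y) x 20 mm high, walls and floor 5 mm thick; origin at the centre of the underside.
- square_tray: small square open wooden tray, fixed, 100 x 100 x 34 mm high, walls and floor 5 mm thick; origin at the centre of the underside.
- flap (a joint): flap of the spool box, 94 x 150 x 6 mm, in rad: 0 closed, 1.57 upright, 1.9 at the stop, fully open; the stiff hinge (about 0.12 N m of friction) stays where it is left. The hinge axis runs along the box's y through the point (47, 0, 50) mm of the box's frame; the fin side swings up and over towards the box's +x.
- flap_handle (a point): grip point inside the dark wooden fin on the flap's top: 82 mm from the hinge axis towards the box's -x and 24 mm above it when closed. The fin is 12 mm thick along the box's y, 24 mm long along x and stands 31 mm above the flap; pinched across its thickness it can pivot between the finger pads as the flap swings.
Not all that is in view belongs to the job. What is shaped like the spool_a but green is not meant.

How it is judged:
By the outcome, as a careful person would: the job done as asked, in the order asked, and still so for the second after the job is handed in, with the robot touching nothing.
It also fails if it takes over 118 s, if anything falls off the work surface, if the arm or the gripper's body presses on something with over 40 N, if the wrist force passes 120 N, or if a joint passes its speed limit or range.

## Working session

There is one attempt and no reset: what is moved stays moved. The work goes in short steps, Python scripts to look and compute and a tool call to move; the robot and the scene stay as the last step left them, time stands still between calls to the robot, and variables do not carry over. Pictures are saved under pics/ and viewed, at most 17 in all, crops included, and the job is handed in when it is done.

Besides the shell and the picture viewer there is one more tool, called after "Call:" as name([rows], argument=value, ...), one row to a line, values as JSON. jog_arm: Moves the arm, as the interface text tells. Its arguments: {"type":"object","properties":{"series":{"type":"array"},"grip_force":{"type":"number"}},"required":["series"]}

```bash
mkdir -p pics; ls; python3 - <<'E'
from cell import manip
import cv2
print(manip.read_state(), manip.finger_overhang)
for n in ("scene","side","wrist"):
    c=manip.camera(n); cv2.imwrite(f"pics/{n}0.png",c["frame"][:,:,::-1])
    print(n,{k:(v.tolist() if hasattr(v,'tolist') else v) for k,v in c.items() if k!="frame"})
E
```

```text
pics
{'clock': 0.0, 'joints': array([-1.40760468e+00,  3.00484286e-01,  1.52160656e+00,  4.11128707e-05,
        1.32068201e+00, -6.65844233e-02]), 'qd': array([-0.00048011,  0.00014906,  0.00082371, -0.00098759,  0.00014884,
        0.00029295]), 'effort': array([-7.56595600e-04, -5.31811345e+01, -3.52733552e+01,  7.07883644e-02,
        2.44344230e-02, -8.98818666e-05]), 'eef_pos': array([ 125.24121506, -535.28465507,  212.86830921]), 'eef_rot': array([-3.14041771e+00, -1.18258814e-04,  2.29765796e-01]), 'wrist_force': array([ 0.16341159, -0.29734814, -0.41929629]), 'moment': array([-0.02935053,  0.00486898, -0.00854705]), 'finger_force': 0.0, 'finger_gap': 93.91100208732367} 8.0
scene {'vfov': 45.26358977602415, 'cx': 325.571338760521, 'cy': 241.44231258615034, 'R': [[-0.8540902637838046, -0.5200359124902385, 0.009616185842427299], [-0.36940523086042376, 0.5934766361668868, -0.7150701068685459], [0.3661551538933573, -0.6142866855503882, -0.6989866030424688]], 't': [366.31716694398773, 292.4123720808037, 877.7746226887856]}
side {'vfov': 46.18823434773599, 'cx': 312.50663028104293, 'cy': 241.4805166940943, 'R': [[-0.9072291732359546, -0.42021072943770643, -0.018925382295642303], [-0.20304519570146484, 0.4768877085021837, -0.8551904828645428], [0.36838549880819066, -0.7720110467765126, -0.5179682113053596]], 't': [408.97955255427775, 187.60844222341092, 811.6842673039207]}
wrist {'vfov': 65.9926441104082, 'cx': 323.0184476444561, 'cy': 242.0598114920967, 'hand_eye': [[0.0012996069134471036, -0.9683580652563942, -0.2495615524770642, 73.10389975895191], [0.9999990212998516, 0.0013877822470181468, -0.00017736902883687484, -1.0411777059762262], [0.000518093821666875, -0.24956107772111993, 0.9683589210956155, -172.15662956169206], [0.0, 0.0, 0.0, 1.0]]}
```

View pics/scene0.png

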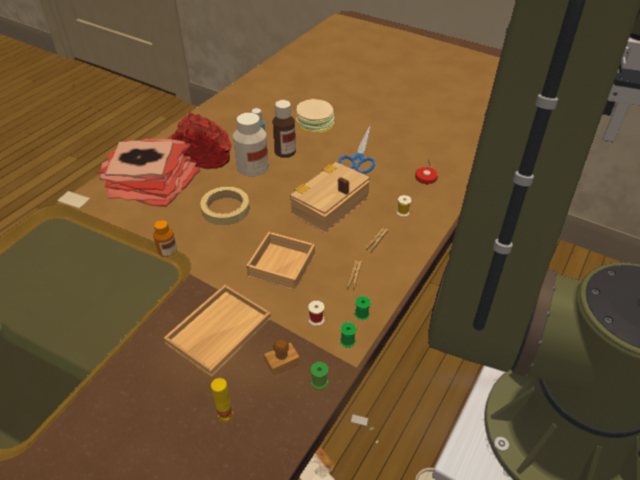

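View pics/side0.png

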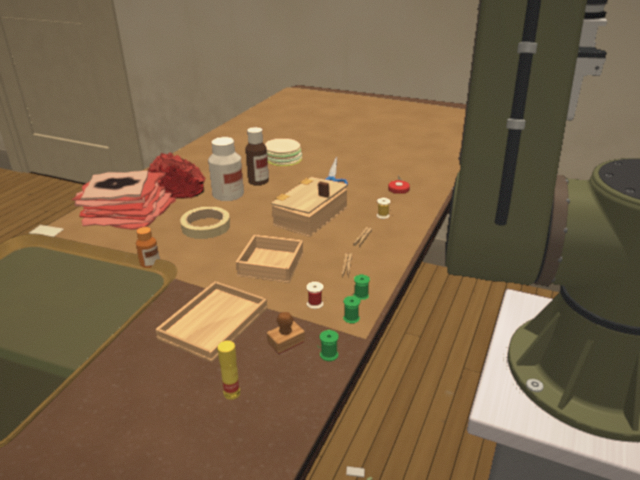

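The scene picture shows the spool box at (330,193), the square tray at (281,259) and the low tray at (218,328). The stamp is at (281,352), the red spool at (316,313), the yellow one at (404,206), and the slats at (355,274) and (377,239). Possible mix-ups are the three green spools at (363,307), (348,334) and (319,375), the red disc at (427,174), and the yellow bottle at (222,400). I'll enlarge both views.

```bash
python3 - <<'E'
import cv2
a=cv2.imread("pics/scene0.png")[145:395,160:450]; cv2.imwrite("pics/sc1.png",cv2.resize(a,(696,600),interpolation=cv2.INTER_CUBIC)) #2.4
a=cv2.imread("pics/side0.png")[165:365,150:410]; cv2.imwrite("pics/si1.png",cv2.resize(a,(780,600),interpolation=cv2.INTER_CUBIC)) #3
E
```

```text
(no output)
```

View pics/sc1.png

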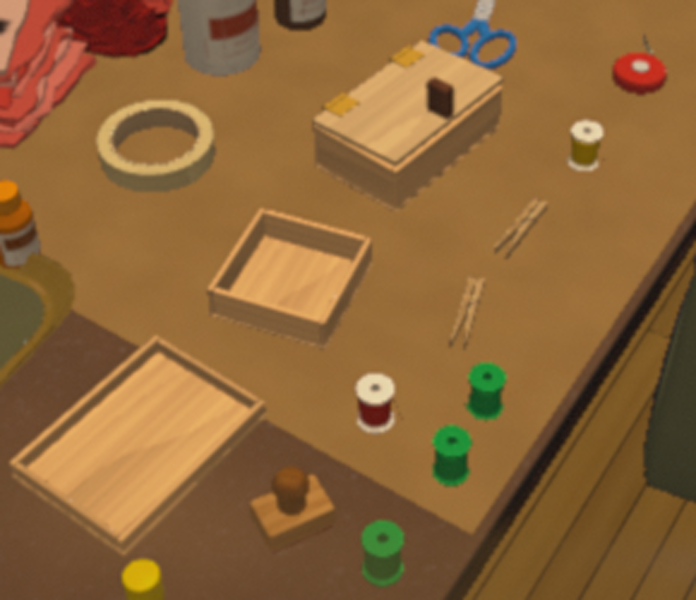

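View pics/si1.png

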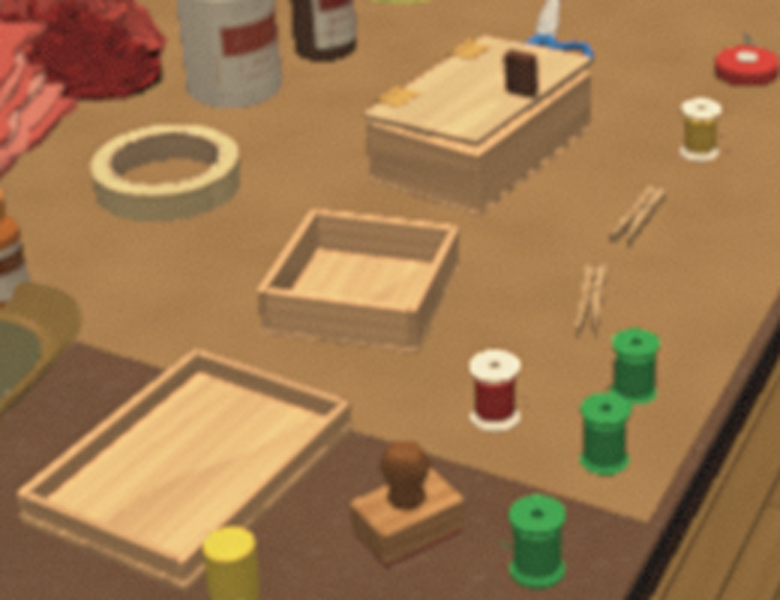

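```bash
cat > h.py <<'E'
import numpy as np
from cell import manip
from scipy.spatial.transform import Rotation as Ro
def pix(cam,uv,z,pose=None):
    c=cam; f=240/np.tan(np.radians(c["vfov"]/2))
    d=np.array([(uv[0]-c["cx"])/f,(uv[1]-c["cy"])/f,1])
    if "R" in c: R=np.array(c["R"]).T; o=-R@np.array(c["t"])
    else:
        H=np.array(c["hand_eye"]); p,r=pose; Rw=Ro.from_euler("xyz",r).as_matrix()
        R=Rw@H[:3,:3]; o=Rw@H[:3,3]+p
    d=R@d
    return o+d*(z-o[2])/d[2]
def st():
    s=manip.read_state(); return {k:np.round(s[k],3) for k in ("clock","joints","eef_pos","eef_rot","wrist_force","finger_gap","finger_force")}
E
python3 - <<'E'
from h import *
sc=manip.camera("scene"); si=manip.camera("side")
S={ 'box':(56,[(315,122),(423,42),(502,80),(395,165)]),'fintop':(87,[(437,82),]),
'sq':(34,[(209,290),(263,211),(371,240),(323,327)]),
'low':(20,[(12,463),(156,339),(265,405),(123,545)]),
'red':(38,[(375,388)]),'yel':(38,[(587,131)]),'stampfoot':(24,[(250,507),(318,480),(333,508),(270,535)]),'knob':(57,[(290,472)]),
'sl1':(6,[(475,278),(460,343),(467,312)]),'sl2':(6,[(540,203),(503,252),(521,228)]),'green':(38,[(487,376),(452,440),(383,536)])}
D={ 'box':(56,[(367,122),(485,38),(591,62),(480,152)]),'fintop':(87,[(520,52)]),
'sq':(34,[(260,291),(313,211),(458,229),(420,318)]),
'low':(20,[(20,493),(198,352),(350,407),(183,570)]),
'red':(38,[(495,365)]),'yel':(38,[(702,108)]),'stampfoot':(24,[(352,508),(436,470),(463,497),(385,540)]),
'knob':(57,[(405,446)]),'sl1':(6,[(597,266),(585,330),(591,298)]),'sl2':(6,[(658,188),(618,240),(639,214)])}
for k,(z,p) in S.items():
    print('scene',k,[pix(sc,(u/2.4+160,v/2.4+145),z)[:2].round().tolist() for u,v in p])
    if k in D: print('  side',k,[pix(si,(u/3+150,v/3+165),z)[:2].round().tolist() for u,v in D[k][1]])
E
```

```text
scene box [[629.0, -192.0], [609.0, -340.0], [520.0, -329.0], [542.0, -181.0]]
  side box [[624.0, -181.0], [607.0, -335.0], [518.0, -327.0], [535.0, -172.0]]
scene fintop [[549.0, -261.0]]
  side fintop [[546.0, -263.0]]
scene sq [[601.0, -1.0], [617.0, -96.0], [524.0, -114.0], [505.0, -15.0]]
  side sq [[600.0, 1.0], [618.0, -94.0], [522.0, -111.0], [499.0, -11.0]]
scene low [[627.0, 196.0], [614.0, 52.0], [506.0, 60.0], [518.0, 208.0]]
  side low [[627.0, 198.0], [612.0, 53.0], [505.0, 64.0], [517.0, 212.0]]
scene red [[438.0, 17.0]]
  side red [[437.0, 19.0]]
scene yel [[433.0, -326.0]]
  side yel [[431.0, -323.0]]
scene stampfoot [[461.0, 141.0], [434.0, 98.0], [413.0, 111.0], [437.0, 152.0]]
  side stampfoot [[460.0, 143.0], [434.0, 98.0], [412.0, 112.0], [434.0, 157.0]]
scene knob [[440.0, 121.0]]
  side knob [[438.0, 123.0]]
scene sl1 [[444.0, -146.0], [419.0, -78.0], [431.0, -109.0]]
  side sl1 [[441.0, -146.0], [421.0, -76.0], [430.0, -110.0]]
scene sl2 [[439.0, -253.0], [438.0, -184.0], [439.0, -217.0]]
  side sl2 [[439.0, -256.0], [440.0, -181.0], [439.0, -218.0]]
scene green [[374.0, -36.0], [367.0, 28.0], [367.0, 120.0]]
```

The two cameras agree to about 5 mm, and the measured sizes match the given ones: box about 90x150, square tray about 96x98, low tray about 109x146, stamp foot about 50x28. spool_a is the white-flanged red-thread spool and spool_b the white-flanged yellow one. I'll move over the box now and check the fin with the wrist camera.

Call:
jog_arm([
  [0.88,0.57,0,0,0,-0.056,0],
  [0.88,0.57,0,0,0,-0.056,0],
  [0.88,0.57,0,0,0,-0.056,0],
  [0.88,0.57,0,0,0,-0.056,0],
  [0.88,0.57,0,0,0,-0.056,0],
], grip_force=15)

```text
clock: 0.67
eef_pos: [232.3, -466.3, 213.6]
eef_rot: [3.141, -0.0, 0.145]
wrist_force: [0.3, 0.1, -0.9]
finger_gap: 93.6
finger_force: 0.0
```

Call:
jog_arm([
  [0.88,0.57,0,0,0,-0.056,0],
  [0.88,0.57,0,0,0,-0.056,0],
  [0.88,0.57,0,0,0,-0.056,0],
  [0.88,0.57,0,0,0,-0.056,0],
  [0.88,0.57,0,0,0,-0.056,0],
])

```text
clock: 1.08
eef_pos: [337.0, -398.5, 213.3]
eef_rot: [-3.141, 0.0, 0.056]
wrist_force: [-0.1, 0.0, -0.3]
finger_gap: 94.1
finger_force: 0.0
```

Call:
jog_arm([
  [0.88,0.57,0,0,0,-0.056,0],
  [0.88,0.57,0,0,0,-0.056,0],
  [0.88,0.57,0,0,0,-0.056,0],
  [0.88,0.57,0,0,0,-0.056,0],
  [0.88,0.57,0,0,0,-0.056,0],
])

```text
clock: 1.5
eef_pos: [442.0, -330.8, 213.0]
eef_rot: [-3.141, 0.001, -0.033]
wrist_force: [0.5, 0.4, -0.1]
finger_gap: 94.1
finger_force: 0.0
```

Call:
jog_arm([
  [0.88,0.57,0,0,0,-0.056,0],
  [0.88,0.57,0,0,0,-0.056,0],
  [0.88,0.57,0,0,0,-0.056,0],
  [0.88,0.57,0,0,0,-0.056,0],
  [0.88,0.57,0,0,0,-0.056,0],
  [0.88,0.57,0,0,0,-0.056,0],
])

```text
clock: 2.0
eef_pos: [546.3, -263.9, 213.2]
eef_rot: [3.141, 0.001, -0.124]
wrist_force: [-0.6, -0.5, -0.9]
finger_gap: 94.3
finger_force: 0.0
```

```bash
python3 - <<'E'
from h import *
import cv2
print(st()); c=manip.camera("wrist"); cv2.imwrite("pics/w1.png",c["frame"][:,:,::-1])
E
```

```text
{'clock': np.float64(2.0), 'joints': array([-0.51 ,  0.428,  1.348, -0.   ,  1.366,  1.185]), 'eef_pos': array([ 546.267, -263.903,  213.201]), 'eef_rot': array([ 3.141e+00,  1.000e-03, -1.240e-01]), 'wrist_force': array([-0.563, -0.503, -0.869]), 'finger_gap': np.float64(94.334), 'finger_force': np.float64(0.0)}
```

View pics/w1.png

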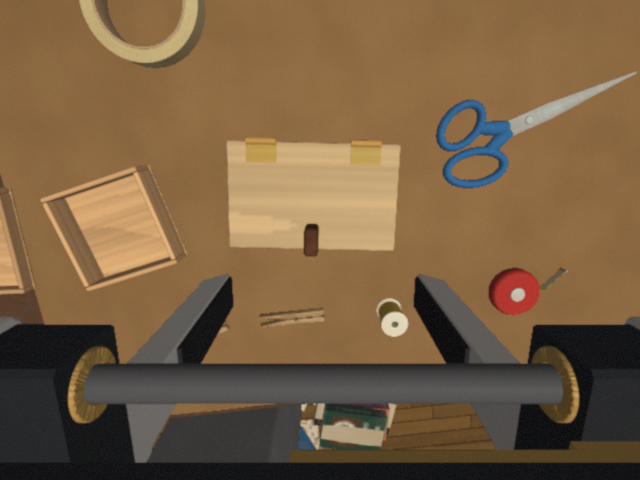

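```bash
python3 - <<'E'
from h import *
s=manip.read_state(); P=(s["eef_pos"],s["eef_rot"]); c=manip.camera("wrist")
f=lambda z,*a:[pix(c,q,z,P)[:2].round(1).tolist() for q in a]
b=np.array(f(56,(229,142),(400,145),(394,250),(230,247))); print(b.tolist(),b.mean(0))
print('fin',f(87,(311,241),(311,226),(311,256)),f(56,(310,226)))
print('yel top',f(38,(394,324)),'bottom',f(2,(388,308)),'slat',f(6,(292,317),(262,319),(324,315)))
print('sq',f(34,(42,201),(149,166),(186,260),(89,290)))
E
```

```text
[[632.2, -191.8], [611.7, -337.7], [518.4, -325.4], [539.9, -175.3]] [ 575.55 -257.55]
fin [[544.1, -252.3], [556.8, -254.0], [531.2, -250.6]] [[550.5, -251.2]]
yel top [[433.9, -322.4]] bottom [[435.3, -322.5]] slat [[439.5, -214.4], [441.2, -180.7], [437.5, -250.3]]
sq [[601.5, 1.0], [621.0, -108.3], [526.8, -122.9], [507.6, -18.1]]
```

The wrist view shows the flap corners at (229,142), (400,145), (394,250) and (230,247), the fin top at (311,241), the yellow spool top at (394,324) and a slat at (292,317). That gives a box centre of (575,-257.5) with yaw -0.136. I'll descend on the fin.

Call:
jog_arm([
  [-0.036,0.094,-0.3,0,0,-0.008,0.3],
  [-0.036,0.094,-0.55,0,0,-0.008,0.5],
  [-0.036,0.094,-0.8,0,0,-0.008,0.5],
  [-0.036,0.094,-0.8,0,0,-0.008,0.5],
])

```text
clock: 2.43
eef_pos: [540.1, -250.7, 112.3]
eef_rot: [-3.139, 0.008, -0.136]
wrist_force: [-0.5, 0.2, -1.6]
finger_gap: 70.6
finger_force: 0.0
```

Call:
jog_arm([
  [0,0,-0.2,0,0,0,0.5],
  [0,0,-0.4,0,0,0,0.5],
  [0,0,-0.4,0,0,0,0.7],
  [0,0,-0.4,0,0,0,1],
  [0,0,-0.4,0,0,0,1],
  [0,0,-0.4,0,0,0,1],
  [0,0,-0.4,0,0,0,1],
  [0,0,-0.4,0,0,0,1],
], grip_force=15)

```text
clock: 3.1
eef_pos: [543.7, -250.9, 70.5]
eef_rot: [3.141, -0.001, -0.135]
wrist_force: [1.4, -0.2, 0.3]
finger_gap: 17.4
finger_force: 0.0
```

```bash
python3 - <<'E'
from h import *
import cv2
print(st()); 
c=manip.camera("side"); cv2.imwrite("pics/s2.png",cv2.resize(c["frame"][120:280,220:420,::-1],None,fx=2.5,fy=2.5))
# swing path: grasp point g relative to hinge
s=manip.read_state(); p=s["eef_pos"]+[0,0,11]
y=-0.136; ex=np.array([np.cos(y),np.sin(y)]); h=np.array([575,-257.5])+47*ex
lx=(p[:2]-h)@ex; lz=p[2]-50; print(lx,lz)
for t in np.arange(0,1.95,.1):
    x=lx*np.cos(t)+lz*np.sin(t); z=-lx*np.sin(t)+lz*np.cos(t)
    d=np.r_[(x-lx)*ex,z-lz]/120; print(round(t,2),d.round(3))
E
```

```text
{'clock': np.float64(3.1), 'joints': array([-0.494,  0.554,  1.513,  0.   ,  1.074,  1.212]), 'eef_pos': array([ 543.673, -250.878,   70.545]), 'eef_rot': array([ 3.141e+00, -1.000e-03, -1.350e-01]), 'wrist_force': array([ 1.351, -0.229,  0.257]), 'finger_gap': np.float64(17.353), 'finger_force': np.float64(0.0)}
-78.9272149675225 31.430690537793865
0.0 [ 0. -0.  0.]
0.1 [ 0.029 -0.004  0.064]
0.2 [ 0.065 -0.009  0.125]
0.3 [ 0.106 -0.014  0.183]
0.4 [ 0.152 -0.021  0.235]
0.5 [ 0.204 -0.028  0.283]
0.6 [ 0.26  -0.036  0.326]
0.7 [ 0.32  -0.044  0.362]
0.8 [ 0.384 -0.053  0.392]
0.9 [ 0.45  -0.062  0.416]
1.0 [ 0.518 -0.071  0.433]
1.1 [ 0.587 -0.08   0.443]
1.2 [ 0.657 -0.09   0.446]
1.3 [ 0.727 -0.1    0.442]
1.4 [ 0.797 -0.109  0.431]
1.5 [ 0.864 -0.118  0.413]
1.6 [ 0.93  -0.127  0.388]
1.7 [ 0.993 -0.136  0.357]
1.8 [ 1.052 -0.144  0.319]
1.9 [ 1.108 -0.152  0.276]
```

View pics/s2.png

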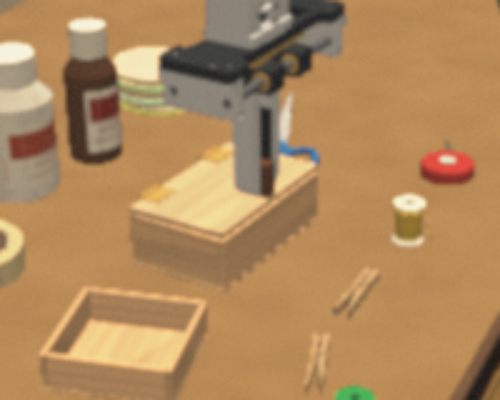

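The fingers straddle the dark fin at about (265,175) in the crop but are still closing. I'll finish the grip and start the swing.

Call:
jog_arm([
  [0,0,0,0,0,0,1],
  [0,0,0,0,0,0,1],
  [0,0,0,0,0,0,1],
  [0.029,-0.004,0.064,0,0,0,1],
  [0.065,-0.009,0.125,0,0,0,1],
  [0.106,-0.014,0.183,0,0,0,1],
  [0.152,-0.021,0.235,0,0,0,1],
  [0.152,-0.021,0.235,0,0,0,1],
], grip_force=18)

```text
clock: 3.82
eef_pos: [561.8, -255.5, 99.1]
eef_rot: [3.138, -0.001, -0.136]
wrist_force: [-5.0, -14.3, 3.1]
finger_gap: 12.1
finger_force: 18.0
```

```bash
python3 - <<'E'
from h import *
print(st())
E
```

```text
{'clock': np.float64(3.817), 'joints': array([-0.485,  0.555,  1.436, -0.003,  1.148,  1.223]), 'eef_pos': array([ 561.84 , -255.545,   99.147]), 'eef_rot': array([ 3.138e+00, -1.000e-03, -1.360e-01]), 'wrist_force': array([ -5.004, -14.297,   3.136]), 'finger_gap': np.float64(12.107), 'finger_force': np.float64(18.006)}
```

Call:
jog_arm([
  [0.052,-0.017,0.048,0,0,0,1],
  [0.108,-0.025,0.091,0,0,0,1],
  [0.168,-0.033,0.127,0,0,0,1],
  [0.232,-0.042,0.157,0,0,0,1],
  [0.298,-0.051,0.181,0,0,0,1],
  [0.366,-0.06,0.198,0,0,0,1],
  [0.435,-0.069,0.208,0,0,0,1],
  [0.505,-0.079,0.211,0,0,0,1],
])

```text
clock: 4.48
eef_pos: [622.0, -264.5, 124.1]
eef_rot: [3.139, -0.0, -0.136]
wrist_force: [-4.8, -9.5, 3.4]
finger_gap: 11.3
finger_force: 18.0
```

Call:
jog_arm([
  [0.07,-0.01,-0.004,0,0,0,1],
  [0.14,-0.02,-0.015,0,0,0,1],
  [0.207,-0.028,-0.033,0,0,0,1],
  [0.273,-0.037,-0.058,0,0,0,1],
  [0.336,-0.046,-0.089,0,0,0,1],
  [0.395,-0.054,-0.127,0,0,0,1],
  [0.395,-0.054,-0.127,0,0,0,1],
])

```text
clock: 5.07
eef_pos: [671.2, -271.8, 109.8]
eef_rot: [3.137, -0.005, -0.135]
wrist_force: [3.8, -13.0, 8.7]
finger_gap: 11.2
finger_force: 18.0
```

```bash
python3 - <<'E'
from h import *
import cv2
print(st()); 
c=manip.camera("side"); cv2.imwrite("pics/s3.png",cv2.resize(c["frame"][80:280,180:420,::-1],None,fx=2.5,fy=2.5))
E
```

```text
{'clock': np.float64(5.067), 'joints': array([-0.434,  0.779,  1.042, -0.003,  1.314,  1.273]), 'eef_pos': array([ 671.189, -271.776,  109.833]), 'eef_rot': array([ 3.137, -0.005, -0.135]), 'wrist_force': array([  3.847, -12.979,   8.685]), 'finger_gap': np.float64(11.25), 'finger_force': np.float64(18.008)}
```

View pics/s3.png

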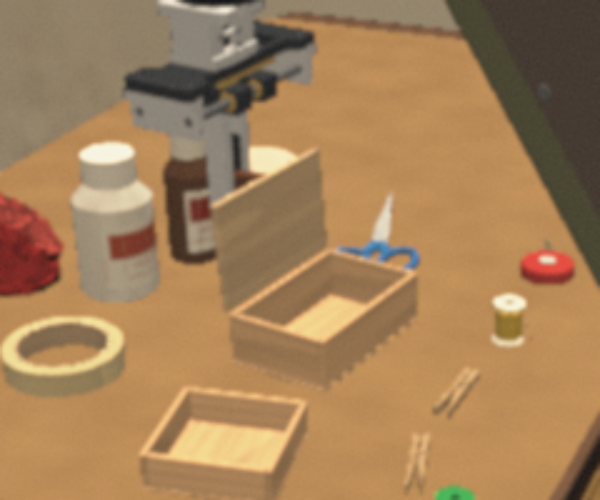

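The flap now stands open past upright, with its edge at (270,175) leaning away. I'll release, rise and travel toward spool_a.

Call:
jog_arm([
  [0,0,0,0,0,0,0.6],
  [0,0,0,0,0,0,0.6],
  [0,0,0,0,0,0,0.6],
  [0,0,0,0,0,0,0.6],
  [0.05,0,0.25,0,0,0,0.6],
  [0.05,0,0.6,0,0,0,0.6],
  [0.05,0,0.9,0,0,0,0.6],
  [0.05,0,0.9,0,0,0,0.6],
])

```text
clock: 5.78
eef_pos: [677.4, -269.6, 224.8]
eef_rot: [3.138, -0.011, -0.134]
wrist_force: [-0.0, 0.4, 0.3]
finger_gap: 37.4
finger_force: 0.0
```

Call:
jog_arm([
  [-0.7,0.8,0,0,0,0,0.5],
  [-0.7,0.8,0,0,0,0,0.5],
  [-0.7,0.8,0,0,0,0,0.5],
  [-0.7,0.8,0,0,0,0,0.5],
  [-0.7,0.8,0,0,0,0,0.5],
])

```text
clock: 6.2
eef_pos: [590.7, -171.5, 216.4]
eef_rot: [-3.142, -0.0, -0.133]
wrist_force: [-0.1, 0.0, 0.4]
finger_gap: 46.6
finger_force: 0.0
```

Call:
jog_arm([
  [-0.7,0.8,0,0,0,0,0.5],
  [-0.7,0.8,0,0,0,0,0.5],
  [-0.7,0.8,0,0,0,0,0.5],
  [-0.7,0.8,0,0,0,0,0.5],
  [-0.7,0.8,0,0,0,0,0.5],
])

```text
clock: 6.62
eef_pos: [508.0, -76.7, 216.6]
eef_rot: [3.141, -0.002, -0.133]
wrist_force: [1.7, 0.1, 0.1]
finger_gap: 46.8
finger_force: 0.0
```

Call:
jog_arm([
  [-0.6,0.8,-0.2,0,0,0,0.5],
  [-0.6,0.8,-0.2,0,0,0,0.5],
  [-0.6,0.8,-0.2,0,0,0,0.5],
  [-0.6,0.8,-0.2,0,0,0,0.5],
  [-0.6,0.8,-0.2,0,0,0,0.5],
  [-0.6,0.8,-0.2,0,0,0,0.5],
])

```text
clock: 7.12
eef_pos: [437.3, 18.0, 192.2]
eef_rot: [3.142, -0.001, -0.135]
wrist_force: [-0.3, 0.3, -0.1]
finger_gap: 47.0
finger_force: 0.0
```

```bash
python3 - <<'E'
from h import *
import cv2
print(st()); c=manip.camera("wrist"); cv2.imwrite("pics/w2.png",c["frame"][:,:,::-1])
E
```

```text
{'clock': np.float64(7.117), 'joints': array([-0.042,  0.067,  1.848, -0.   ,  1.225,  1.663]), 'eef_pos': array([437.272,  18.003, 192.235]), 'eef_rot': array([ 3.142e+00, -1.000e-03, -1.350e-01]), 'wrist_force': array([-0.263,  0.338, -0.137]), 'finger_gap': np.float64(46.984), 'finger_force': np.float64(0.0)}
```

View pics/w2.png

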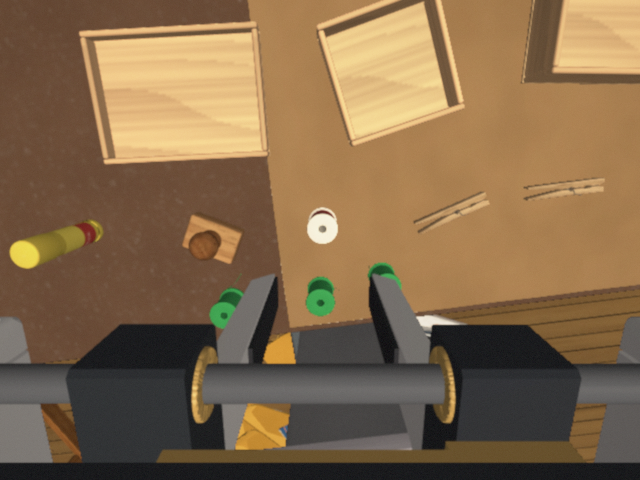

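```bash
python3 - <<'E'
from h import *
s=manip.read_state(); P=(s["eef_pos"],s["eef_rot"]); c=manip.camera("wrist")
f=lambda z,*a:[pix(c,q,z,P)[:2].round(1).tolist() for q in a]
print('red',f(38,(322,229))); 
print('low',f(20,(81,34),(257,23),(268,153),(107,163))); print('sq',f(34,(319,30),(463,106),(352,143)))
print('sla',f(6,(416,227),(488,199),(452,213)),'slb',f(6,(525,190),(604,185),(564,188)))
print('stamp',f(24,(197,216),(243,233),(233,262),(184,246)),'knob',f(50,(204,244)),f(57,(204,245)))
print('bottle base',f(0,(95,231)),'green',f(38,(320,303),(385,272),(225,316)))
E
```

```text
red [[438.3, 19.9]]
low [[627.7, 198.7], [616.0, 50.6], [510.8, 59.5], [521.7, 206.6]]
sq [[600.0, 0.4], [526.6, -112.0], [509.2, -15.8]]
sla [[420.9, -71.6], [439.3, -142.9], [430.2, -107.6]] slb [[443.3, -178.5], [438.0, -253.8], [440.2, -215.7]]
stamp [[463.2, 134.4], [441.4, 94.9], [414.5, 109.8], [436.5, 153.0]] knob [[441.4, 124.2]] [[442.1, 121.8]]
bottle base [[458.7, 248.7]] green [[367.1, 31.5], [389.9, -32.7], [366.0, 123.8]]
```

The wrist view shows the red spool at (322,229), the stamp at (205,245), the slats at (452,213) and (564,188), and both trays. All of it agrees with the first fixes to within a few mm. I'll grasp spool_a.

Call:
jog_arm([
  [0.01,0.01,-0.3,0,0,0,0.5],
  [0.01,0.01,-0.6,0,0,0,0.5],
  [0.01,0.01,-0.9,0,0,0,0.5],
  [0.01,0.01,-0.9,0,0,0,0.5],
])

```text
clock: 7.55
eef_pos: [434.5, 19.3, 78.6]
eef_rot: [3.141, 0.009, -0.136]
wrist_force: [0.5, -0.3, -0.0]
finger_gap: 47.5
finger_force: 0.0
```

Call:
jog_arm([
  [0,0,-0.25,0,0,0,0.5],
  [0,0,-0.45,0,0,0,0.5],
  [0,0,-0.6,0,0,0,0.5],
  [0,0,-0.6,0,0,0,0.7],
  [0,0,-0.6,0,0,0,0.9],
  [0,0,-0.6,0,0,0,1],
  [0,0,-0.6,0,0,0,1],
  [0,0,-0.6,0,0,0,1],
], grip_force=20)

```text
clock: 8.22
eef_pos: [438.2, 19.8, 13.5]
eef_rot: [-3.141, -0.003, -0.135]
wrist_force: [-0.2, -2.8, 10.2]
finger_gap: 27.6
finger_force: 20.0
```

Call:
jog_arm([
  [0,0,0,0,0,0,1],
  [0,0,0,0,0,0,1],
])

```text
clock: 8.38
eef_pos: [438.1, 19.8, 13.5]
eef_rot: [-3.142, -0.003, -0.135]
wrist_force: [-0.8, -2.5, 8.7]
finger_gap: 27.3
finger_force: 20.0
```

```bash
python3 - <<'E'
from h import *
print(st())
E
```

```text
{'clock': np.float64(8.383), 'joints': array([-0.038,  0.352,  1.997, -0.   ,  0.789,  1.667]), 'eef_pos': array([438.137,  19.831,  13.513]), 'eef_rot': array([-3.142e+00, -3.000e-03, -1.350e-01]), 'wrist_force': array([-0.769, -2.469,  8.694]), 'finger_gap': np.float64(27.271), 'finger_force': np.float64(20.002)}
```

Call:
jog_arm([
  [0,0,0.2,0,0,0,1],
  [0,0,0.5,0,0,0,1],
  [0,0,0.8,0,0,0,1],
  [0.1,-0.2,0.85,0,0,0,1],
  [0.2,-0.4,0.85,0,0,0,1],
  [0.3,-0.6,0.85,0,0,0,1],
  [0.4,-0.8,0.85,0,0,0,1],
  [0.4,-0.8,0.85,0,0,0,1],
])

```text
clock: 9.05
eef_pos: [486.5, -79.1, 115.0]
eef_rot: [3.141, -0.003, -0.137]
wrist_force: [-0.8, 0.0, -0.2]
finger_gap: 27.8
finger_force: 20.0
```

Call:
jog_arm([
  [0.1,-0.2,0,0,0,0,1],
  [0.2,-0.4,0,0,0,0,1],
  [0.3,-0.6,0,0,0,0,1],
  [0.4,-0.8,0,0,0,0,1],
  [0.5,-0.9,0,0,0,0,1],
  [0.6,-1.0,0,0,0,0,1],
  [0.6,-1.0,0,0,0,0,1],
])

```text
clock: 9.63
eef_pos: [558.0, -197.4, 114.6]
eef_rot: [3.141, -0.001, -0.136]
wrist_force: [-1.2, 0.8, -0.1]
finger_gap: 27.9
finger_force: 20.0
```

Call:
jog_arm([
  [0.08,-0.21,0,0,0,0,1],
  [0.08,-0.21,0,0,0,0,1],
  [0.08,-0.21,0,0,0,0,1],
])

```text
clock: 9.88
eef_pos: [566.1, -221.0, 114.1]
eef_rot: [-3.142, -0.0, -0.135]
wrist_force: [-0.1, 0.6, 0.5]
finger_gap: 27.3
finger_force: 20.0
```

```bash
python3 - <<'E'
from h import *
import cv2
print(st()); c=manip.camera("wrist"); cv2.imwrite("pics/w3.png",c["frame"][:,:,::-1])
E
```

```text
{'clock': np.float64(9.883), 'joints': array([-0.432,  0.52 ,  1.453,  0.   ,  1.169,  1.274]), 'eef_pos': array([ 566.129, -220.956,  114.113]), 'eef_rot': array([-3.142, -0.   , -0.135]), 'wrist_force': array([-0.147,  0.61 ,  0.523]), 'finger_gap': np.float64(27.251), 'finger_force': np.float64(20.0)}
```

View pics/w3.png

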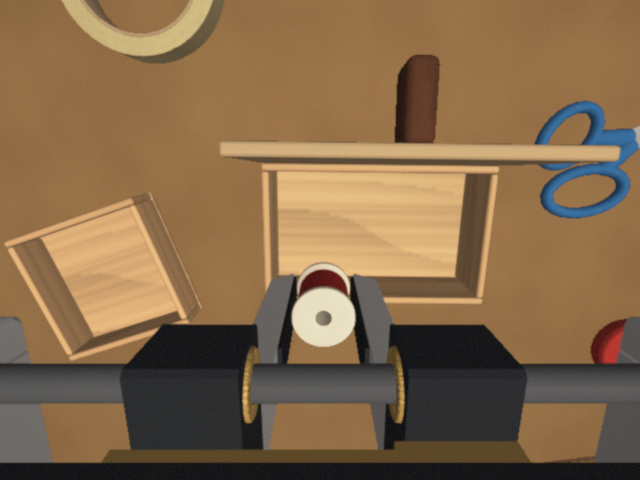

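The flap stands past upright, its edge near row 150 of the image. The held spool is over the box opening, whose rim runs (264,168)–(497,169)–(482,301). I'll lower it 3 mm further in.

Call:
jog_arm([
  [0,-0.025,-0.25,0,0,0,1],
  [0,-0.025,-0.5,0,0,0,1],
  [0,-0.025,-0.7,0,0,0,1],
  [0,-0.025,-0.79,0,0,0,1],
  [0,-0.025,-0.79,0,0,0,1],
])

```text
clock: 10.35
eef_pos: [565.6, -222.8, 17.5]
eef_rot: [-3.141, 0.002, -0.134]
wrist_force: [0.0, 0.5, -0.5]
finger_gap: 27.6
finger_force: 20.0
```

```bash
python3 - <<'E'
from h import *
print(st()); 
E
```

```text
{'clock': np.float64(10.35), 'joints': array([-0.436,  0.647,  1.504,  0.   ,  0.993,  1.269]), 'eef_pos': array([ 565.557, -222.758,   17.549]), 'eef_rot': array([-3.141e+00,  2.000e-03, -1.340e-01]), 'wrist_force': array([ 0.021,  0.501, -0.471]), 'finger_gap': np.float64(27.614), 'finger_force': np.float64(19.999)}
```

Call:
jog_arm([
  [0,0,-0.017,0,0,0,1],
  [0,0,-0.017,0,0,0,1],
  [0,0,-0.017,0,0,0,0.61],
  [0,0,-0.017,0,0,0,0.61],
  [0,0,-0.017,0,0,0,0.61],
  [0,0,0.2,0,0,0,0.61],
  [0,0,0.5,0,0,0,0.61],
  [0,0,0.8,0,0,0,0.61],
])

```text
clock: 11.02
eef_pos: [565.9, -223.9, 115.8]
eef_rot: [-3.141, 0.002, -0.135]
wrist_force: [0.4, -0.2, 0.3]
finger_gap: 36.7
finger_force: 0.0
```

Call:
jog_arm([
  [-0.55,-0.41,0,0,0,0,0.5],
  [-0.55,-0.41,0,0,0,0,0.5],
  [-0.55,-0.41,0,0,0,0,0.5],
  [-0.55,-0.41,0,0,0,0,0.5],
])

```text
clock: 11.35
eef_pos: [499.5, -274.4, 115.6]
eef_rot: [3.141, -0.001, -0.137]
wrist_force: [0.6, -0.1, -0.9]
finger_gap: 46.8
finger_force: 0.0
```

Call:
jog_arm([
  [-0.55,-0.41,0,0,0,0,0.5],
  [-0.55,-0.41,0,0,0,0,0.5],
  [-0.55,-0.41,0,0,0,0,0.5],
  [-0.55,-0.41,0,0,0,0,0.5],
  [-0.55,-0.41,0,0,0,0,0.5],
])

```text
clock: 11.77
eef_pos: [435.3, -322.1, 115.0]
eef_rot: [-3.142, -0.0, -0.134]
wrist_force: [0.3, 0.4, -0.7]
finger_gap: 47.2
finger_force: 0.0
```

```bash
python3 - <<'E'
from h import *
import cv2
print(st()); c=manip.camera("wrist"); cv2.imwrite("pics/w4.png",c["frame"][:,:,::-1])
E
```

```text
{'clock': np.float64(11.767), 'joints': array([-0.705,  0.383,  1.653,  0.   ,  1.106,  1.   ]), 'eef_pos': array([ 435.311, -322.103,  115.049]), 'eef_rot': array([-3.142, -0.   , -0.134]), 'wrist_force': array([ 0.331,  0.438, -0.728]), 'finger_gap': np.float64(47.242), 'finger_force': np.float64(0.0)}
```

View pics/w4.png

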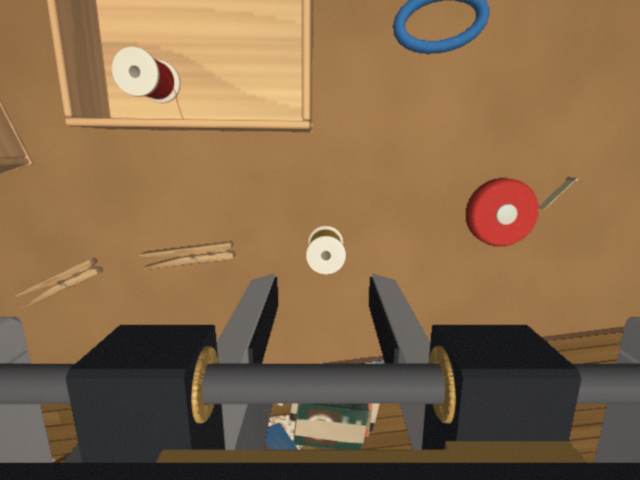

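spool_a stands upright in the box at (136,72), and spool_b is centred between the fingers at (326,256). I'll grasp it.

Call:
jog_arm([
  [-0.008,-0.005,-0.3,0,0,0,0.5],
  [-0.008,-0.005,-0.6,0,0,0,0.5],
  [-0.008,-0.005,-0.8,0,0,0,0.5],
  [-0.008,-0.005,-0.845,0,0,0,0.5],
  [-0.008,-0.005,-0.845,0,0,0,0.8],
  [-0.008,-0.005,-0.845,0,0,0,1],
  [-0.008,-0.005,-0.845,0,0,0,1],
  [-0.008,-0.005,-0.845,0,0,0,1],
])

```text
clock: 12.48
eef_pos: [434.4, -323.6, 15.3]
eef_rot: [3.14, -0.003, -0.134]
wrist_force: [2.1, 1.4, 3.9]
finger_gap: 27.7
finger_force: 20.0
```

Call:
jog_arm([
  [0,0,0,0,0,0,1],
  [0,0,0,0,0,0,1],
  [0,0,0,0,0,0,1],
  [0,0,0.25,0,0,0,1],
  [0,0,0.5,0,0,0,1],
  [0,0,0.75,0,0,0,1],
  [0,0,0.85,0,0,0,1],
  [0,0,0.85,0,0,0,1],
])

```text
clock: 13.15
eef_pos: [434.6, -324.2, 119.4]
eef_rot: [3.138, -0.005, -0.135]
wrist_force: [0.7, 0.0, -0.7]
finger_gap: 27.5
finger_force: 20.0
```

```bash
python3 - <<'E'
from h import *
print(st()); 
E
```

```text
{'clock': np.float64(13.15), 'joints': array([-0.708,  0.375,  1.651, -0.   ,  1.108,  0.997]), 'eef_pos': array([ 434.627, -324.154,  119.434]), 'eef_rot': array([ 3.138, -0.005, -0.135]), 'wrist_force': array([ 0.701,  0.013, -0.719]), 'finger_gap': np.float64(27.54), 'finger_force': np.float64(20.0)}
```

Call:
jog_arm([
  [0.2,0.06,0,0,0,0,1],
  [0.4,0.12,0,0,0,0,1],
  [0.52,0.152,0,0,0,0,1],
  [0.7,0.2,0,0,0,0,1],
  [0.85,0.25,0,0,0,0,1],
  [1.0,0.3,0,0,0,0,1],
  [1.0,0.3,0,0,0,0,1],
  [1.0,0.3,0,0,0,0,1],
])

```text
clock: 13.82
eef_pos: [553.3, -286.6, 114.2]
eef_rot: [-3.141, 0.002, -0.134]
wrist_force: [-0.2, -0.5, -0.0]
finger_gap: 27.5
finger_force: 20.0
```

Call:
jog_arm([
  [0.035,0.004,-0.2,0,0,0,1],
  [0.035,0.004,-0.5,0,0,0,1],
  [0.035,0.004,-0.7,0,0,0,1],
  [0.035,0.004,-0.82,0,0,0,1],
  [0.035,0.004,-0.82,0,0,0,1],
])

```text
clock: 14.23
eef_pos: [555.8, -286.6, 14.5]
eef_rot: [-3.14, 0.003, -0.135]
wrist_force: [-0.4, -0.1, -0.6]
finger_gap: 27.6
finger_force: 20.0
```

```bash
python3 - <<'E'
from h import *
print(st()); 
E
```

```text
{'clock': np.float64(14.233), 'joints': array([-0.535,  0.684,  1.448,  0.   ,  1.013,  1.172]), 'eef_pos': array([ 555.849, -286.557,   14.508]), 'eef_rot': array([-3.14e+00,  3.00e-03, -1.35e-01]), 'wrist_force': array([-0.355, -0.102, -0.585]), 'finger_gap': np.float64(27.627), 'finger_force': np.float64(20.0)}
```

Call:
jog_arm([
  [0,0,0,0,0,0,1],
  [0,0,0,0,0,0,0.8],
  [0,0,0,0,0,0,0.61],
  [0,0,0,0,0,0,0.61],
  [0,0,0,0,0,0,0.61],
  [0,0,0.2,0,0,0,0.61],
  [0,0,0.5,0,0,0,0.61],
  [0,0,0.85,0,0,0,0.61],
])

```text
clock: 14.9
eef_pos: [556.6, -286.1, 118.4]
eef_rot: [-3.14, 0.003, -0.135]
wrist_force: [-0.2, -0.5, -0.0]
finger_gap: 36.9
finger_force: 0.0
```

```bash
python3 - <<'E'
from h import *
import cv2
print(st()); P=(np.array([435.311,-322.103,115.05]),np.array([3.142,0,-.134])); c=manip.camera("wrist")
f=lambda z,*a:[pix(c,q,z,P)[:2].round(1) for q in a]
for n,a in(('a',((21,300),(98,266))),('b',((142,262),(233,250)))):
    p,q=f(8,*a); d=p-q; print(n,p,q,(p+q)/2,'yaw',np.arctan2(-d[0],d[1]),np.hypot(*d))
w=cv2.resize(c["frame"][:,:,::-1],(400,300))
c=manip.camera("side"); w2=cv2.resize(c["frame"][100:250,220:420,::-1],(400,300))
cv2.imwrite("pics/w5.png",np.hstack([w,w2]))
E
```

```text
{'clock': np.float64(14.9), 'joints': array([-0.533,  0.555,  1.387, -0.   ,  1.203,  1.172]), 'eef_pos': array([ 556.647, -286.105,  118.449]), 'eef_rot': array([-3.14e+00,  3.00e-03, -1.35e-01]), 'wrist_force': array([-0.235, -0.491, -0.016]), 'finger_gap': np.float64(36.869), 'finger_force': np.float64(0.0)}
a [420.3 -70.8] [ 440.3 -141.2] [ 430.3 -106. ] yaw 0.27679815863199014 73.1857909706522
b [ 438.9 -176.7] [ 439.1 -250. ] [ 439.   -213.35] yaw 0.0027285061894051486 73.30027285078823
```

View pics/w5.png

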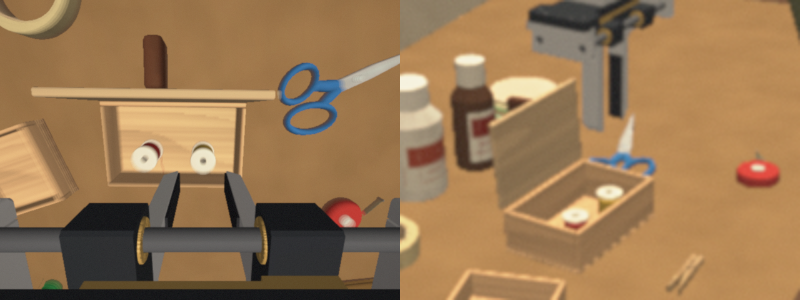

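Both spools stand upright in the box, at (145,158) and (203,160) in the left half of the picture, and the flap is still open. Next is slat_b.

Call:
jog_arm([
  [-0.1,0.06,0,0,0,0.08,0.57],
  [-0.2,0.1,0,0,0,0.16,0.57],
  [-0.3,0.17,0,0,0,0.24,0.57],
  [-0.4,0.24,0,0,0,0.32,0.57],
  [-0.5,0.3,0,0,0,0.4,0.57],
  [-0.5,0.3,0,0,0,0.48,0.57],
  [-0.5,0.3,0,0,0,0.543,0.57],
  [-0.5,0.3,0,0,0,0.543,0.57],
])

```text
clock: 15.67
eef_pos: [497.5, -250.6, 118.9]
eef_rot: [3.141, -0.0, 0.723]
wrist_force: [-0.3, 0.4, 0.4]
finger_gap: 40.4
finger_force: 0.0
```

Call:
jog_arm([
  [-0.1,0.06,0,0,0,0.08,0.57],
  [-0.2,0.1,0,0,0,0.16,0.57],
  [-0.3,0.17,0,0,0,0.24,0.57],
  [-0.4,0.24,0,0,0,0.32,0.57],
  [-0.48,0.3,0,0,0,0.4,0.57],
  [-0.48,0.3,0,0,0,0.48,0.57],
  [-0.48,0.3,0,0,0,0.543,0.57],
  [-0.48,0.3,0,0,0,0.543,0.57],
])

```text
clock: 16.33
eef_pos: [440.0, -214.7, 118.9]
eef_rot: [3.141, 0.0, 1.573]
wrist_force: [-0.1, 0.9, -0.4]
finger_gap: 40.6
finger_force: 0.0
```

```bash
python3 - <<'E'
from h import *
import cv2
print(st()); c=manip.camera("wrist"); cv2.imwrite("pics/w6.png",c["frame"][:,:,::-1])
E
```

```text
{'clock': np.float64(16.333), 'joints': array([-0.529,  0.271,  1.794, -0.   ,  1.076, -0.531]), 'eef_pos': array([ 440.037, -214.66 ,  118.855]), 'eef_rot': array([3.141, 0.   , 1.573]), 'wrist_force': array([-0.148,  0.859, -0.376]), 'finger_gap': np.float64(40.598), 'finger_force': np.float64(0.0)}
```

View pics/w6.png

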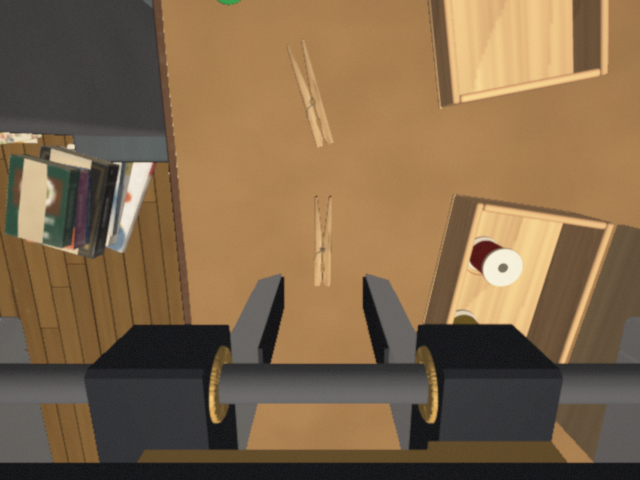

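slat_b sits at (323,241), lined up midway between the fingers. I'll grasp it.

Call:
jog_arm([
  [-0.005,0,-0.3,0,0,0,0.57],
  [-0.005,0,-0.6,0,0,0,0.57],
  [-0.005,0,-0.8,0,0,0,0.57],
  [-0.005,0,-0.9,0,0,0,0.57],
  [-0.005,0,-0.9,0,0,0,0.57],
  [-0.005,0,-0.9,0,0,0,0.8],
  [-0.005,0,-0.9,0,0,0,1],
  [-0.005,0,-0.9,0,0,0,1],
])

```text
clock: 17.05
eef_pos: [439.5, -214.7, 10.8]
eef_rot: [3.141, 0.0, 1.568]
wrist_force: [0.2, 0.1, -0.4]
finger_gap: 23.8
finger_force: 0.0
```

Call:
jog_arm([
  [0,0,0,0,0,0,1],
  [0,0,0,0,0,0,1],
  [0,0,0,0,0,0,1],
  [0,0,0,0,0,0,1],
  [0,0,0,0,0,0,1],
])

```text
clock: 17.47
eef_pos: [439.5, -214.7, 10.9]
eef_rot: [3.141, 0.0, 1.571]
wrist_force: [0.9, -0.2, 0.8]
finger_gap: 14.9
finger_force: 20.0
```

Call:
jog_arm([
  [0,0,0.2,0,0,0,1],
  [0,0,0.45,0,0,0,1],
  [0,0,0.65,0,0,0,1],
  [0.07,0.24,0.65,0,0,-0.017,1],
  [0.15,0.48,0.65,0,0,-0.017,1],
  [0.22,0.72,0.65,0,0,-0.017,1],
  [0.3,0.96,0.65,0,0,-0.017,1],
  [0.3,0.96,0.65,0,0,-0.017,1],
])

```text
clock: 18.13
eef_pos: [476.3, -95.9, 88.9]
eef_rot: [3.141, -0.001, 1.547]
wrist_force: [-0.1, -0.6, 0.5]
finger_gap: 14.7
finger_force: 20.0
```

Call:
jog_arm([
  [0.07,0.24,0,0,0,-0.017,1],
  [0.15,0.48,0,0,0,-0.017,1],
  [0.22,0.72,0,0,0,-0.017,1],
  [0.3,0.96,0,0,0,-0.017,1],
  [0.3,0.96,0,0,0,-0.017,1],
])

```text
clock: 18.55
eef_pos: [512.3, 19.2, 88.8]
eef_rot: [3.141, -0.001, 1.521]
wrist_force: [-0.4, -0.9, -0.1]
finger_gap: 14.6
finger_force: 20.0
```

Call:
jog_arm([
  [0.07,0.24,0,0,0,-0.017,1],
  [0.15,0.48,0,0,0,-0.017,1],
  [0.22,0.72,0,0,0,-0.017,1],
  [0.29,0.96,0,0,0,-0.017,1],
  [0.29,0.96,0,0,0,-0.017,1],
  [0.29,0.96,0,0,0,-0.017,1],
])

```text
clock: 19.05
eef_pos: [546.2, 131.4, 88.4]
eef_rot: [-3.141, 0.0, 1.493]
wrist_force: [-0.8, -0.9, -1.0]
finger_gap: 15.0
finger_force: 20.0
```

```bash
python3 - <<'E'
from h import *
import cv2
print(st()); c=manip.camera("wrist"); cv2.imwrite("pics/w7.png",c["frame"][:,:,::-1])
E
```

```text
{'clock': np.float64(19.05), 'joints': array([ 0.171,  0.458,  1.613, -0.   ,  1.071,  0.249]), 'eef_pos': array([546.151, 131.39 ,  88.426]), 'eef_rot': array([-3.141,  0.   ,  1.493]), 'wrist_force': array([-0.84 , -0.882, -1.007]), 'finger_gap': np.float64(14.988), 'finger_force': np.float64(19.995)}
```

View pics/w7.png

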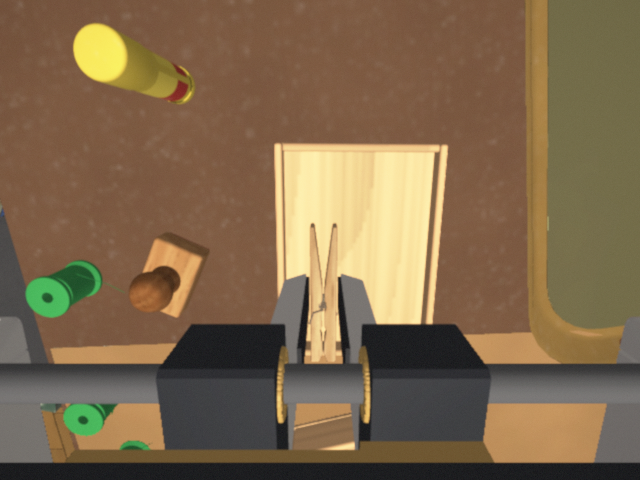

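The slat is held over the tray, whose inside spans columns 285–437, with a clear margin. I'll lower and release it.

Call:
jog_arm([
  [0,0,-0.25,0,0,0,1],
  [0,0,-0.45,0,0,0,1],
  [0,0,-0.57,0,0,0,1],
  [0,0,-0.6,0,0,0,1],
  [0,0,-0.6,0,0,0,1],
  [0,0,-0.6,0,0,0,1],
])

```text
clock: 19.6
eef_pos: [546.2, 129.8, 17.1]
eef_rot: [-3.142, 0.0, 1.49]
wrist_force: [0.4, -0.0, 0.8]
finger_gap: 14.9
finger_force: 20.0
```

Call:
jog_arm([
  [0,0,-0.006,0,0,0,0.73],
  [0,0,-0.006,0,0,0,0.73],
  [0,0,-0.006,0,0,0,0.73],
  [0,0,-0.006,0,0,0,0.73],
  [0,0,0.2,0,0,0,0.73],
  [0,0,0.5,0,0,0,0.73],
  [0,0,0.65,0,0,0,0.73],
  [0,0,0.65,0,0,0,0.73],
])

```text
clock: 20.27
eef_pos: [548.1, 131.3, 99.1]
eef_rot: [3.135, -0.002, 1.491]
wrist_force: [0.7, -0.1, 0.2]
finger_gap: 25.2
finger_force: 0.0
```

Call:
jog_arm([
  [-0.12,-0.25,0,0,0,0.05,0.57],
  [-0.24,-0.5,0,0,0,0.114,0.57],
  [-0.36,-0.75,0,0,0,0.114,0.57],
  [-0.485,-0.995,0,0,0,0.114,0.57],
  [-0.485,-0.995,0,0,0,0.114,0.57],
])

```text
clock: 20.68
eef_pos: [485.7, 8.2, 94.0]
eef_rot: [-3.14, 0.0, 1.668]
wrist_force: [-0.5, 0.3, -0.0]
finger_gap: 40.4
finger_force: 0.0
```

Call:
jog_arm([
  [-0.12,-0.25,0,0,0,0.05,0.57],
  [-0.24,-0.5,0,0,0,0.114,0.57],
  [-0.36,-0.75,0,0,0,0.114,0.57],
  [-0.485,-0.99,0,0,0,0.114,0.57],
  [-0.485,-0.99,0,0,0,0.114,0.57],
  [-0.485,-0.99,0,0,0,0.114,0.57],
])

```text
clock: 21.18
eef_pos: [429.4, -108.0, 94.5]
eef_rot: [-3.141, -0.0, 1.847]
wrist_force: [-0.5, 0.5, -0.7]
finger_gap: 40.5
finger_force: 0.0
```

```bash
python3 - <<'E'
from h import *
import cv2
print(st()); c=manip.camera("wrist"); w=c["frame"][:,:,::-1]
s=manip.camera("scene")["frame"][220:400,130:370,::-1]
cv2.imwrite("pics/w8.png",np.hstack([cv2.resize(w[100:400,120:520],(400,300)),cv2.resize(s,(400,300))]))
E
```

```text
{'clock': np.float64(21.183), 'joints': array([-0.329,  0.211,  1.938,  0.   ,  0.993, -0.605]), 'eef_pos': array([ 429.449, -107.992,   94.464]), 'eef_rot': array([-3.141, -0.   ,  1.847]), 'wrist_force': array([-0.463,  0.477, -0.746]), 'finger_gap': np.float64(40.459), 'finger_force': np.float64(0.0)}
```

View pics/w8.png

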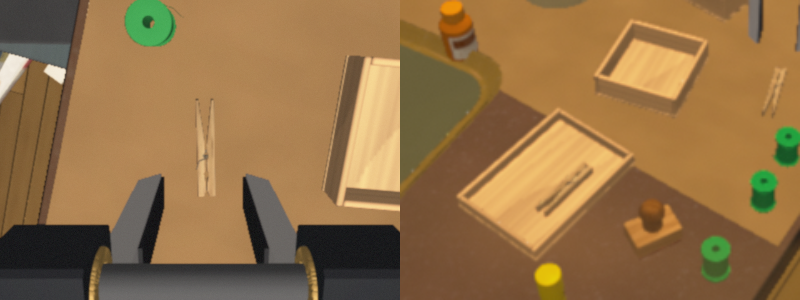

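slat_b lies flat in the low tray, at (565,188) in the right half. slat_a is aligned between the fingers at (205,147) in the left half. I'll grasp it.

Call:
jog_arm([
  [0.005,0,-0.25,0,0,0,0.57],
  [0.005,0,-0.5,0,0,0,0.57],
  [0.005,0,-0.65,0,0,0,0.57],
  [0.005,0,-0.7,0,0,0,0.57],
  [0.005,0,-0.7,0,0,0,0.57],
  [0.005,0,-0.7,0,0,0,0.8],
  [0.005,0,-0.7,0,0,0,1],
  [0.005,0,-0.7,0,0,0,1],
])

```text
clock: 21.95
eef_pos: [431.0, -107.1, 11.5]
eef_rot: [3.14, 0.001, 1.85]
wrist_force: [0.6, 0.1, -0.1]
finger_gap: 24.0
finger_force: 0.0
```

Call:
jog_arm([
  [0,0,0,0,0,0,1],
  [0,0,0,0,0,0,1],
  [0,0,0,0,0,0,1],
  [0,0,0,0,0,0,1],
  [0,0,0,0,0,0,1],
])

```text
clock: 22.37
eef_pos: [430.8, -107.3, 11.3]
eef_rot: [3.141, 0.0, 1.849]
wrist_force: [-0.6, 1.6, 7.5]
finger_gap: 14.6
finger_force: 20.0
```

Call:
jog_arm([
  [0,0,0.2,0,0,0,1],
  [0,0,0.45,0,0,0,1],
  [0.1,0.15,0.65,0,0,-0.04,1],
  [0.25,0.37,0.65,0,0,-0.08,1],
  [0.4,0.6,0.65,0,0,-0.115,1],
  [0.53,0.8,0.65,0,0,-0.115,1],
  [0.66,0.98,0.65,0,0,-0.115,1],
  [0.66,0.98,0.65,0,0,-0.115,1],
])

```text
clock: 23.03
eef_pos: [511.4, 13.3, 88.9]
eef_rot: [3.14, -0.0, 1.671]
wrist_force: [-0.0, -0.3, -0.3]
finger_gap: 14.6
finger_force: 20.0
```

Call:
jog_arm([
  [0.13,0.2,0,0,0,-0.04,1],
  [0.27,0.4,0,0,0,-0.08,1],
  [0.4,0.6,0,0,0,-0.115,1],
  [0.53,0.8,0,0,0,-0.115,1],
  [0.66,0.98,0,0,0,-0.115,1],
  [0.66,0.98,0,0,0,-0.115,1],
  [0.66,0.98,0,0,0,-0.115,1],
])

```text
clock: 23.62
eef_pos: [588.7, 128.2, 88.3]
eef_rot: [-3.141, 0.0, 1.489]
wrist_force: [-0.1, 0.5, -0.2]
finger_gap: 14.6
finger_force: 20.0
```

```bash
python3 - <<'E'
from h import *
print(st())
E
```

```text
{'clock': np.float64(23.617), 'joints': array([ 0.154,  0.54 ,  1.488, -0.   ,  1.115,  0.235]), 'eef_pos': array([588.664, 128.187,  88.255]), 'eef_rot': array([-3.141,  0.   ,  1.489]), 'wrist_force': array([-0.127,  0.505, -0.247]), 'finger_gap': np.float64(14.592), 'finger_force': np.float64(19.969)}
```

Call:
jog_arm([
  [0,0,-0.25,0,0,0,1],
  [0,0,-0.45,0,0,0,1],
  [0,0,-0.57,0,0,0,1],
  [0,0,-0.6,0,0,0,1],
  [0,0,-0.6,0,0,0,1],
  [0,0,-0.6,0,0,0,1],
])

```text
clock: 24.12
eef_pos: [588.6, 126.9, 17.2]
eef_rot: [-3.142, 0.0, 1.487]
wrist_force: [0.0, 0.1, -0.4]
finger_gap: 14.6
finger_force: 20.0
```

Call:
jog_arm([
  [0,0,-0.004,0,0,0,0.73],
  [0,0,-0.004,0,0,0,0.73],
  [0,0,-0.004,0,0,0,0.73],
  [0,0,-0.004,0,0,0,0.73],
  [0,0,0.2,0,0,0,0.73],
  [0,0,0.5,0,0,0,0.73],
  [0,0,0.8,0,0,0,0.73],
  [0,0,0.8,0,0,0,0.73],
])

```text
clock: 24.78
eef_pos: [591.6, 128.4, 120.1]
eef_rot: [3.132, -0.002, 1.488]
wrist_force: [0.5, 1.2, 0.9]
finger_gap: 25.2
finger_force: 0.0
```

Call:
jog_arm([
  [-0.3,-0.02,0,0,0,0,0.5],
  [-0.6,-0.02,0,0,0,0,0.5],
  [-0.9,-0.02,0,0,0,0,0.5],
  [-0.9,-0.02,0,0,0,0,0.5],
])

```text
clock: 25.12
eef_pos: [475.3, 125.4, 111.8]
eef_rot: [-3.137, 0.001, 1.489]
wrist_force: [0.3, 0.1, 0.9]
finger_gap: 45.9
finger_force: 0.0
```

Call:
jog_arm([
  [-0.34,-0.02,0.1,0,0,0,0.5],
  [-0.34,-0.02,0.1,0,0,0,0.5],
  [-0.34,-0.02,0.1,0,0,0,0.5],
  [-0.34,-0.02,0.1,0,0,0,0.5],
])

```text
clock: 25.45
eef_pos: [440.9, 123.3, 125.3]
eef_rot: [3.14, -0.0, 1.488]
wrist_force: [0.0, 0.8, -0.1]
finger_gap: 47.3
finger_force: 0.0
```

```bash
python3 - <<'E'
from h import *
import cv2
print(st()); c=manip.camera("wrist"); w=c["frame"][:,:,::-1]
s=manip.camera("scene")["frame"][220:400,130:370,::-1]
cv2.imwrite("pics/w9.png",np.hstack([cv2.resize(w[100:400,120:520],(400,300)),cv2.resize(s,(400,300))]))
E
```

```text
{'clock': np.float64(25.45), 'joints': array([ 0.193,  0.195,  1.873, -0.   ,  1.072,  0.275]), 'eef_pos': array([440.861, 123.275, 125.313]), 'eef_rot': array([ 3.14 , -0.   ,  1.488]), 'wrist_force': array([ 0.031,  0.781, -0.141]), 'finger_gap': np.float64(47.265), 'finger_force': np.float64(0.0)}
```

View pics/w9.png

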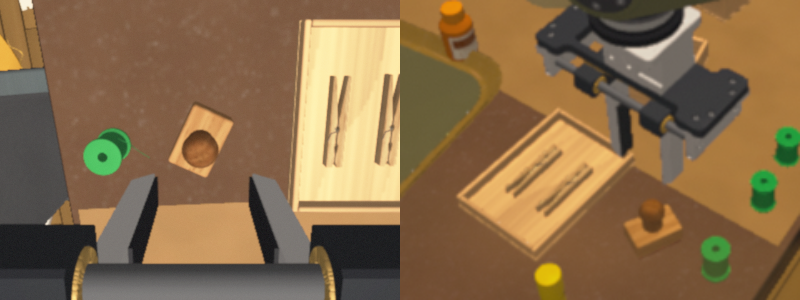

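Both slats lie flat in the tray. The stamp knob is at (200,147) in the left half, between the fingers. I'll grasp the handle.

Call:
jog_arm([
  [-0.012,0,-0.3,0,0,0,0.5],
  [-0.012,0,-0.55,0,0,0,0.5],
  [-0.012,0,-0.7,0,0,0,0.5],
  [-0.012,0,-0.74,0,0,0,0.5],
  [-0.012,0,-0.74,0,0,0,0.5],
  [-0.012,0,-0.74,0,0,0,0.8],
  [-0.012,0,-0.74,0,0,0,1],
  [-0.012,0,-0.74,0,0,0,1],
], grip_force=25)

```text
clock: 26.22
eef_pos: [439.4, 123.3, 37.1]
eef_rot: [3.14, -0.001, 1.488]
wrist_force: [-1.0, 0.5, -0.2]
finger_gap: 30.6
finger_force: 0.0
```

Call:
jog_arm([
  [0,0,0,0,0,0,1],
  [0,0,0,0,0,0,1],
  [0,0,0,0,0,0,1],
  [0,0,0.2,0,0,0,1],
  [0,0,0.4,0,0,0,1],
  [0,0,0.6,0,0,0,1],
  [0,0,0.6,0,0,0,1],
])

```text
clock: 26.8
eef_pos: [440.4, 123.6, 112.2]
eef_rot: [3.135, -0.002, 1.488]
wrist_force: [0.4, -0.6, 0.6]
finger_gap: 24.4
finger_force: 25.0
```

```bash
python3 - <<'E'
from h import *
print(st())
E
```

```text
{'clock': np.float64(26.8), 'joints': array([0.193, 0.21 , 1.89 , 0.   , 1.035, 0.276]), 'eef_pos': array([440.443, 123.563, 112.21 ]), 'eef_rot': array([ 3.135e+00, -2.000e-03,  1.488e+00]), 'wrist_force': array([ 0.442, -0.618,  0.619]), 'finger_gap': np.float64(24.425), 'finger_force': np.float64(25.0)}
```

Call:
jog_arm([
  [0.12,-0.18,0,0,0,0.06,1],
  [0.25,-0.37,0,0,0,0.12,1],
  [0.38,-0.56,0,0,0,0.18,1],
  [0.51,-0.75,0,0,0,0.23,1],
  [0.51,-0.75,0,0,0,0.23,1],
])

```text
clock: 27.22
eef_pos: [501.5, 30.1, 107.7]
eef_rot: [3.141, 0.001, 1.852]
wrist_force: [-0.0, -0.8, 0.0]
finger_gap: 24.6
finger_force: 25.0
```

Call:
jog_arm([
  [0.12,-0.18,0,0,0,0.06,1],
  [0.25,-0.37,0,0,0,0.12,1],
  [0.38,-0.56,0,0,0,0.18,1],
  [0.51,-0.75,0,0,0,0.23,1],
  [0.51,-0.75,0,0,0,0.23,1],
  [0.51,-0.75,0,0,0,0.23,1],
])

```text
clock: 27.72
eef_pos: [560.8, -57.3, 107.2]
eef_rot: [-3.141, -0.001, 2.208]
wrist_force: [-0.4, 0.2, -0.6]
finger_gap: 24.4
finger_force: 25.0
```

```bash
python3 - <<'E'
from h import *
import cv2
print(st()); c=manip.camera("wrist"); w=c["frame"][:,:,::-1]
s=manip.camera("side")["frame"][150:300,200:400,::-1]
cv2.imwrite("pics/w10.png",np.hstack([cv2.resize(w,(400,300)),cv2.resize(s,(400,300))]))
E
```

```text
{'clock': np.float64(27.717), 'joints': array([-0.167,  0.438,  1.593,  0.   ,  1.111, -0.804]), 'eef_pos': array([560.831, -57.279, 107.211]), 'eef_rot': array([-3.141e+00, -1.000e-03,  2.208e+00]), 'wrist_force': array([-0.377,  0.239, -0.615]), 'finger_gap': np.float64(24.37), 'finger_force': np.float64(24.999)}
```

View pics/w10.png

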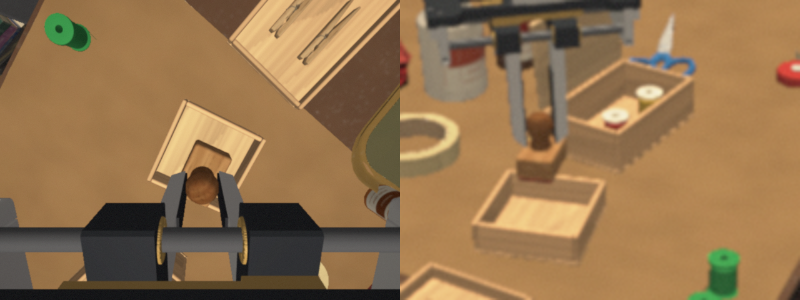

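The stamp is held upright over the middle of the square tray, and in the side view the spools are standing in the box. I'll lower it.

Call:
jog_arm([
  [0.01,0.008,-0.2,0,0,0,1],
  [0.01,0.008,-0.4,0,0,0,1],
  [0.01,0.008,-0.5,0,0,0,1],
  [0.01,0.008,-0.54,0,0,0,1],
  [0.01,0.008,-0.54,0,0,0,1],
  [0.01,0.008,-0.54,0,0,0,1],
])

```text
clock: 28.32
eef_pos: [562.4, -55.5, 43.9]
eef_rot: [3.141, 0.0, 2.211]
wrist_force: [0.1, -0.1, 0.6]
finger_gap: 24.6
finger_force: 25.0
```

```bash
python3 - <<'E'
from h import *
print(st())
E
```

```text
{'clock': np.float64(28.317), 'joints': array([-0.163,  0.527,  1.629, -0.   ,  0.985, -0.803]), 'eef_pos': array([562.378, -55.513,  43.855]), 'eef_rot': array([3.141, 0.   , 2.211]), 'wrist_force': array([ 0.139, -0.065,  0.633]), 'finger_gap': np.float64(24.608), 'finger_force': np.float64(24.997)}
```

Call:
jog_arm([
  [0,0,-0.012,0,0,0,1],
  [0,0,-0.02,0,0,0,1],
  [0,0,-0.02,0,0,0,1],
  [0,0,-0.02,0,0,0,1],
])

```text
clock: 28.65
eef_pos: [562.6, -55.9, 41.6]
eef_rot: [3.141, 0.001, 2.21]
wrist_force: [-0.6, 0.4, 5.7]
finger_gap: 24.8
finger_force: 25.0
```

Call:
jog_arm([
  [0,0,0,0,0,0,0.6],
  [0,0,0,0,0,0,0.6],
  [0,0,0,0,0,0,0.6],
  [0,0,0,0,0,0,0.6],
  [0,0,0.2,0,0,0,0.6],
  [0,0,0.5,0,0,0,0.6],
  [0,0,0.8,0,0,0,0.6],
  [0,0,1.0,0,0,0,0.6],
])

```text
clock: 29.32
eef_pos: [562.7, -56.0, 164.1]
eef_rot: [3.14, 0.002, 2.211]
wrist_force: [0.7, -0.1, 0.3]
finger_gap: 37.7
finger_force: 0.0
```

Call:
jog_arm([
  [-0.25,0,0.3,0,0,0,0.6],
  [-0.5,0,0.4,0,0,0,0.6],
  [-0.8,0,0.4,0,0,0,0.6],
  [-0.8,0,0.4,0,0,0,0.6],
  [-0.8,0,0.4,0,0,0,0.6],
])

```text
clock: 29.73
eef_pos: [465.4, -55.9, 209.5]
eef_rot: [3.141, 0.001, 2.21]
wrist_force: [0.5, 0.9, 0.7]
finger_gap: 37.7
finger_force: 0.0
```

```bash
python3 - <<'E'
from h import *
import cv2
print(st()); c=manip.camera("scene"); cv2.imwrite("pics/end.png",cv2.resize(c["frame"][130:400,130:450,::-1],(700,590)))
E
```

```text
{'clock': np.float64(29.733), 'joints': array([-0.198,  0.121,  1.747, -0.   ,  1.272, -0.837]), 'eef_pos': array([465.426, -55.926, 209.461]), 'eef_rot': array([3.141e+00, 1.000e-03, 2.210e+00]), 'wrist_force': array([0.453, 0.874, 0.715]), 'finger_gap': np.float64(37.683), 'finger_force': np.float64(0.0)}
```

View pics/end.png

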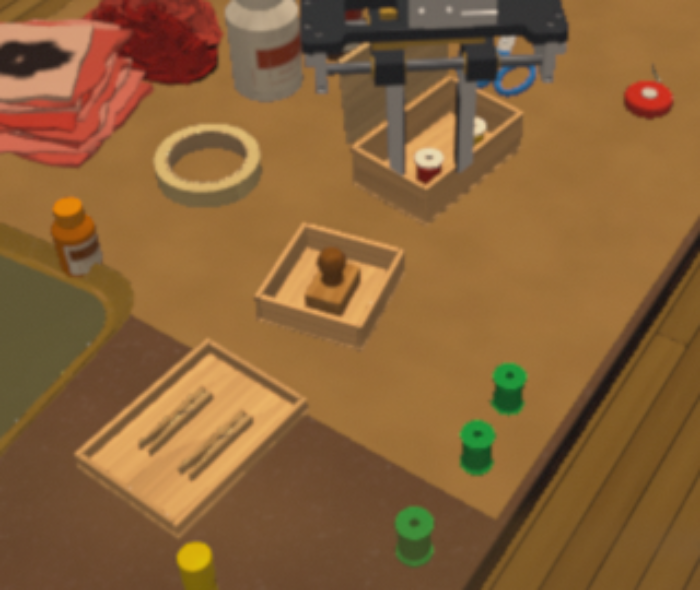

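The stamp stands in the square tray at (332,275), both slats lie in the low tray, both spools are in the box, and the flap is open. The gripper is clear of everything, so I'm handing in.

```bash
python3 -c "
from cell import manip
print(manip.sign_off())"
```

```text
the job is handed in; nothing more can be done
None
```

I handed the job in at about 30 s: flap open past upright, both spools upright in the box, both slats flat in the low tray, and the stamp upright in the square tray; sign-off returned no verdict.

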